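# Weigh in an empty sample bottle on the bench balance

### The job

Get the empty white screw-cap sample bottle ready for filling on the bench balance: with the pan still empty, press the red power key; then stand the bottle gently, upright and in the middle of the round pan and let go. After that press the green log key so that the empty weight is recorded, and then the blue tare key; press the keys fully, one at a time, with the grey calibration key left alone and the other bottles left where they stand.

Things in the scene. Friction and masses are not known exactly. Their poses are not given: they have to be found in the camera images.
- balance: white bench balance, 310 mm deep (x) x 200 wide (y), fixed. Origin: centre of its underside on the bench; -x is its front (keys, towards the robot), z up. Four keys in a row along y at x = -122 mm, y = 66 red, 22 blue, -22 grey, -66 green; behind them a black display pod (x -93 to -40, up to 75 mm high), then the round pan, centre at x = 60 mm
- power_key_top (a point): centre of the top face of the red key marked with a broken ring and a stroke, at the left end (+y) of the row of four; 28 mm wide (balance y) by 22 mm deep, 6 mm proud of the deck round it; this point rests 58 mm above the bench. Same axes as the balance
- power_key (a joint): travel of the red key in m: 0 = up, grows as it is pressed straight down, 0.005 = fully down (the key counts as pressed from 0.0035). Spring-loaded: starts to move at 1.5 N, fully down at 4 N, comes back up by itself
- tare_key_top (a point): centre of the top face of the blue key marked with two arrows meeting at a bar, second from the left of the row of four; 28 mm wide (balance y) by 22 mm deep, 6 mm proud of the deck round it; this point rests 58 mm above the bench. Same axes as the balance
- tare_key (a joint): travel of the blue key in m: 0 = up, grows as it is pressed straight down, 0.005 = fully down (the key counts as pressed from 0.0035). Spring-loaded: starts to move at 1.5 N, fully down at 4 N, comes back up by itself
- cal_key_top (a point): centre of the top face of the grey (calibration) key marked with a small knobbed weight, third from the left of the row of four; 28 mm wide (balance y) by 22 mm deep, 6 mm proud of the deck round it; this point rests 58 mm above the bench. Same axes as the balance
- cal_key (a joint): travel of the grey (calibration) key in m: 0 = up, grows as it is pressed straight down, 0.005 = fully down (the key counts as pressed from 0.0035). Spring-loaded: starts to move at 1.5 N, fully down at 4 N, comes back up by itself
- log_key_top (a point): centre of the top face of the green key marked with a ruled sheet of paper, at the right end (-y) of the row of four; 28 mm wide (balance y) by 22 mm deep, 6 mm proud of the deck round it; this point rests 58 mm above the bench. Same axes as the balance
- log_key (a joint): travel of the green key in m: 0 = up, grows as it is pressed straight down, 0.005 = fully down (the key counts as pressed from 0.0035). Spring-loaded: starts to move at 1.5 N, fully down at 4 N, comes back up by itself
- pan_centre (a point): centre of the upper face of the balance's flat round stainless-steel pan, 130 mm across, 76 mm above the bench, no rim; z up
- bottle: empty round white plastic bottle with a white screw cap (cap fixed to it), standing loose on the bench, about 120 g; body 70 mm across, 149 mm high in all; the shoulder narrows to a cap 30 mm across that spans the heights 133 to 149 mm: take it by the cap. Origin: centre of its underside, z along its axis to the cap
- dropper: bystander: translucent dropper bottle with a pointed nozzle, 51 mm across, 143 mm high, loose; origin centre of its underside
- reagent: bystander: small dark reagent bottle with a grey cap, 51 mm across, 93 mm high, loose; origin centre of its underside
- wash_bottle: bystander: wash bottle with a bent spout, 75 mm across, 253 mm high, loose; origin centre of its underside
- pan: the pan itself, a 5 mm thick disc fixed to the balance; origin: centre of its underside, 71 mm above the bench
Mind the look-alikes: they are no part of the job. What is shaped like the bottle but yellow is not meant.

How it is judged:
On the way, in this order (a step that is already met when the one before it is completed fails the run):
1. the red power key is pressed fully while the pan is empty (value of joint power_key above 0.0035 m and horizontal distance between bottle and pan_centre above 0.12 m), for 0.05 s.
2. the power key is up again and the bottle stands upright in the middle of the pan (within 20 mm), let go (horizontal distance between bottle and pan_centre below 0.02 m and z of bottle in the frame of pan_centre between -0.004 and 0.004 m and angle between bottle's own z axis and vertical below 0.06 rad and contact force between the fingers and bottle below 0.05 N and value of joint power_key below 0.001 m and linear speed of bottle below 0.02 m/s), for 0.2 s.
3. the green log key is pressed fully with the bottle standing on the pan (value of joint log_key above 0.0035 m and horizontal distance between bottle and pan_centre below 0.02 m and z of bottle in the frame of pan_centre between -0.004 and 0.004 m and angle between bottle's own z axis and vertical below 0.06 rad and contact force between the fingers and bottle below 0.05 N), for 0.05 s.
4. the log key is up again and the blue tare key is pressed fully, the bottle still on the pan (value of joint tare_key above 0.0035 m and value of joint log_key below 0.001 m and horizontal distance between bottle and pan_centre below 0.02 m and z of bottle in the frame of pan_centre between -0.004 and 0.004 m and angle between bottle's own z axis and vertical below 0.06 rad and contact force between the fingers and bottle below 0.05 N), for 0.05 s.
At the end, for the whole second after the job is handed in: the bottle stands still and upright on the pan, its axis within 20 mm of the pan's centre; all four keys are up; the other three bottles stand upright within 30 mm of where they were (horizontal distance between bottle and pan_centre below 0.02 m and z of bottle in the frame of pan_centre between -0.004 and 0.004 m and angle between bottle's own z axis and vertical below 0.06 rad and value of joint each of power_key, tare_key, cal_key, log_key below 0.001 m and linear speed of bottle below 0.02 m/s and angular speed of bottle below 0.1 rad/s and distance of each of dropper, reagent, wash_bottle from where it was at the start of the episode below 0.03 m and angle between each of dropper, reagent, wash_bottle's own z axis and vertical below 0.15 rad); the robot touches nothing.
It fails at once if the grey calibration key pressed, or two keys at the same time (value of joint cal_key above 0.002 m or value of joint each of power_key, tare_key above 0.002 m or value of joint each of power_key, cal_key above 0.002 m or value of joint each of power_key, log_key above 0.002 m or value of joint each of tare_key, cal_key above 0.002 m or value of joint each of tare_key, log_key above 0.002 m or value of joint each of cal_key, log_key above 0.002 m).
It fails at once if the power key pressed (switching off) with the bottle on the pan (value of joint power_key above 0.0035 m and (horizontal distance between bottle and pan_centre below 0.02 m and z of bottle in the frame of pan_centre between -0.004 and 0.004 m and angle between bottle's own z axis and vertical below 0.06 rad)).
It fails at once if the log or the tare key pressed while the bottle is not standing free in the middle of the pan (value of joint any of log_key, tare_key above 0.0035 m and not ((horizontal distance between bottle and pan_centre below 0.02 m and z of bottle in the frame of pan_centre between -0.004 and 0.004 m and angle between bottle's own z axis and vertical below 0.06 rad) and contact force between the fingers and bottle below 0.05 N)).
It fails at once if the bottle dropped (over 0.4 m/s out of the fingers) or rammed down on the pan with over 35 N ((contact force between the fingers and bottle below 0.05 N and linear speed of bottle above 0.4 m/s) or contact force between bottle and pan above 35 N).
It fails at once if another bottle moved more than 30 mm or tipped (distance of any of dropper, reagent, wash_bottle from where it was at the start of the episode above 0.03 m or angle between any of dropper, reagent, wash_bottle's own z axis and vertical above 0.3 rad).
It also fails if it takes over 67 s, if anything falls off the work surface, if the arm or the gripper's body presses on something with over 40 N, if the wrist force passes 120 N, or if a joint passes its speed limit or range.

### The arm

A 6-joint arm with a two-finger parallel gripper is mounted at the origin on a cart in front of the work surface, level with it; the furniture and walls round the work are solid. World frame = base frame: x ahead of the robot, y to its left, z up, the work surface at z = 0. Lengths are in m, angles in rad, forces in N, time in s.
With the tool pointing down it reaches from about 0.35 to 0.85 m from the base axis. Payload 8.1 kg.
Tool frame: the origin (TCP) lies at the very end of the fingers, on their centre line; the grasp point (between the pads) lies 19 mm behind it (grip_point_offset is the distance from the TCP to the grasp point, in m); z points along the fingers, y is the line along which they close (so a half turn about z gives the same grasp; the last joint's range is limited). The gripper opens to 93 mm and grips with 3 to 60 N. Pads are 15 mm wide; open, the fingers measure 128 mm over their backs; the gripper's body (75 mm by 188 mm) begins 65 mm behind the grasp point.
Start: joints at [1.071, 0.13, 1.488, -0, 1.523, -0.085], TCP at [0.242, 0.549, 0.219] pointing down, gripper open.
Joint ranges: [-2.96, 2.96], [-0.89, 2.26], [0.02, 2.5], [-1.34, 4.48], [0, 2.73], [-2.66, 2.66]. Speed limits (rad/s): [2.39, 2.39, 2.79, 3.14, 3.14, 3.14].

### API

Orientations are given as a unit quaternion [w, x, y, z].
In Python, from rig import * gives the robot as it stands.
- The arm moves only by the tool jog_arm, never from a script. Its argument "targets" is text: rows parted by semicolons, each of 7 numbers parted by spaces: the shift along the world's x, y, z in cm, then the turn, a rotation vector about the world's x, y, z in degrees, then the finger opening in cm, from 0 to 9.3. A call has 1 to 8 rows; each row shifts and turns the commanded pose from where the row before left it; what a row does not reach is not made up. A row lasts 1/10 s, in which the tool goes at most 50 mm and 8.59 degrees, less where a joint would pass 70% of its speed; a pose out of reach is approached as far as the arm can. A call with a gripper value outside its range is refused whole. The fingers move at their own pace and stop on an object; the grip force is fixed at half the most. Time passes only in rows, so rows that do not move let the fingers close. It gives the time, the measured TCP pose, the force, the opening and the grip force at its end, in the units of the state.
- get_obs(): the state, without advancing time (a new reading comes with each control period).
- read_camera(name): name is "scene" or "top" or "wrist"; returns the picture (400x640x3 uint8, red, green, blue); there is no depth.
- camera_info(name): a dict with "fx", "fy", "cx", "cy" (pixels), "world_to_cam" (4x4, takes a point from world to camera coordinates). Camera axes: x right, y down, z forward; pixel columns grow to the right and rows downward; lengths in m; the calibration is good to about 2 mm. A picture is of the moment at which its call begins: read the wrist's pose just before it. camera_info takes no time and is no camera call; for the wrist camera it gives the pose at the moment of the call.
- sign_off(): hands the job in; it is judged then, once.
The state is a dict: "t": time; "qpos": joint angles; "qvel": joint speeds; "joint_efforts": joint torques, N m; "position": TCP position; "orientation": TCP orientation; "force": force on the tool from outside, world axes, zero at the start; "ft_torque": the same for the moment, N m; "opening": finger opening in m; "grip_force": force on a finger pad.
Only numpy, scipy, OpenCV 4.12 (cv2) and the standard library are available. Lean on these libraries where they do the work, as an engineer would, in place of code of your own. Each camera call takes 0.05 s, during which the arm holds its last target. There are 200 camera calls.

## Working session

There is one attempt and no reset: what is moved stays moved. The work goes in short steps, Python scripts to look and compute and a tool call to move; the robot and the scene stay as the last step left them, time stands still between calls to the robot, and variables do not carry over. Pictures are saved under pics/ and viewed, at most 10 in all, crops included, and the job is handed in when it is done.

Besides the shell and the picture viewer there is one more tool, called after ">>>" by a JSON object that holds its "api" and its "payload". jog_arm: Moves the arm, as the interface text tells. Its arguments: {"type":"object","properties":{"targets":{"type":"string"}},"required":["targets"]}

```bash
mkdir -p pics; python3 - <<'E'
from rig import *
import cv2
o=get_obs();print(o['t'],o['position'],o['orientation'],o['opening'],o['force'])
for n in ("scene","top"):
    cv2.imwrite(f"pics/{n}0.png",read_camera(n)[:,:,::-1])
    c=camera_info(n);print(n,c)
E
```

```text
0.0 [0.24154577 0.54861777 0.21760033] [-2.46853406e-04  2.05927312e-01  9.78566867e-01 -8.75906936e-04] 0.09303187152221547 [0.85790321 0.48408707 0.36842375]
scene {'fx': 420.1241730958877, 'fy': 420.1241730958877, 'cx': 325.3184818231012, 'cy': 193.96282707606727, 'world_to_cam': array([[ 0.07185387, -0.9970862 ,  0.02561522, -0.08871689],
       [-0.41300573, -0.05311963, -0.90917796,  0.29230838],
       [ 0.90788947,  0.05474873, -0.41561917,  0.82059596],
       [ 0.        ,  0.        ,  0.        ,  1.        ]])}
top {'fx': 481.31958567216265, 'fy': 481.31958567216265, 'cx': 322.0668494645675, 'cy': 194.98841059637505, 'world_to_cam': array([[ 0.01537211, -0.99982761,  0.01041342, -0.07673344],
       [-0.99762027, -0.01603659, -0.06705682,  0.53716173],
       [ 0.06721226, -0.00935784, -0.99769481,  1.24828734],
       [ 0.        ,  0.        ,  0.        ,  1.        ]])}
```

View pics/scene0.png

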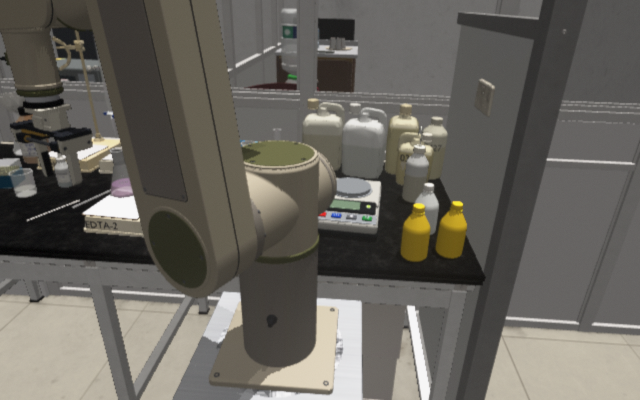

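View pics/top0.png

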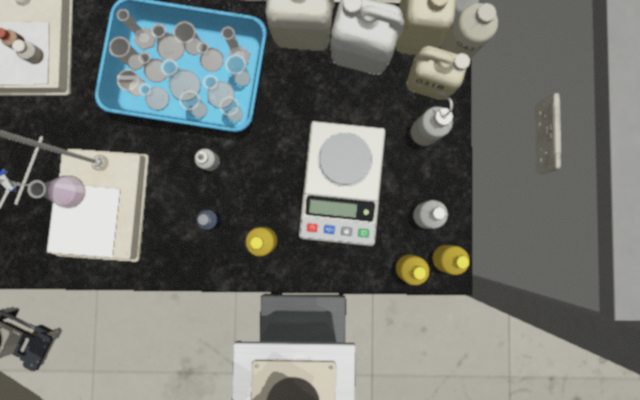

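The top view shows the balance with its keys at about (312–364, 228–233) and the pan at (346,159). The white bottle is at (431,214), with yellow ones at (413,270) and (452,260) and the wash bottle at (432,125). I'll enlarge both views to measure.

```bash
python3 - <<'E'
import cv2
a=cv2.imread("pics/top0.png")[110:290,290:490]
cv2.imwrite("pics/c1.png",cv2.resize(a,None,fx=3.3333,fy=3.3333,interpolation=cv2.INTER_CUBIC))
b=cv2.imread("pics/scene0.png")[170:270,310:470]
cv2.imwrite("pics/c2.png",cv2.resize(b,None,fx=5,fy=5,interpolation=cv2.INTER_CUBIC))
E
```

```text
(no output)
```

View pics/c1.png

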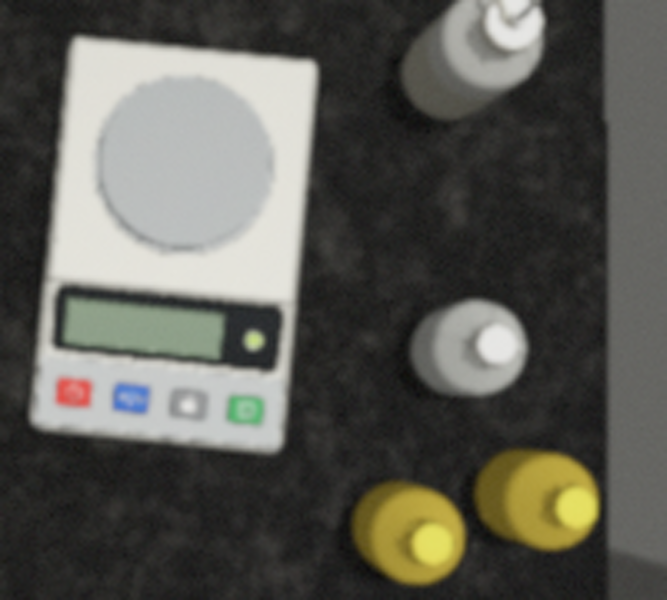

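View pics/c2.png

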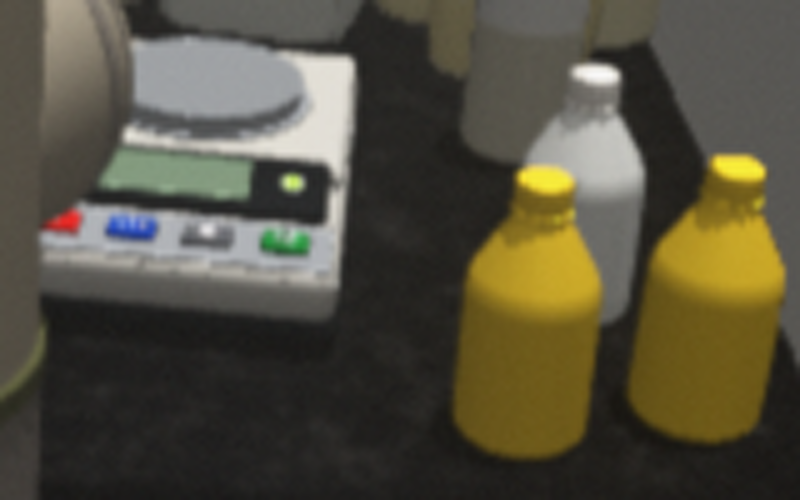

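In the top crop: red key (74,392), blue (131,398), grey (188,403), green (245,409), pan centre (185,163), white cap (496,343). In the scene crop: blue (132,226), grey (207,232), green (286,238), and the white cap top at (596,75).

```bash
cat > h.py <<'E'
from rig import *
import numpy as np, cv2
from scipy.optimize import least_squares
def proj(c,P):
    q=c["world_to_cam"][:3,:3]@np.asarray(P).T+c["world_to_cam"][:3,3:4]
    return np.array([c["fx"]*q[0]/q[2]+c["cx"],c["fy"]*q[1]/q[2]+c["cy"]]).T
def tri(obs):  # [(cam,(u,v))]
    return least_squares(lambda P:np.concatenate([proj(c,[P])[0]-p for c,p in obs]),[.6,0,.1]).x
def atz(c,p,z):
    R=c["world_to_cam"][:3,:3];t=c["world_to_cam"][:3,3]
    d=R.T@[(p[0]-c["cx"])/c["fx"],(p[1]-c["cy"])/c["fy"],1];o=-R.T@t
    return o+d*(z-o[2])/d[2]
E
cat > m.py <<'E'
from h import *
T=camera_info("top");S=camera_info("scene")
t=lambda x,y:((x+.5)/3.3333-.5+290,(y+.5)/3.3333-.5+110)
s=lambda x,y:((x+.5)/5-.5+310,(y+.5)/5-.5+170)
top=dict(red=t(74,392),blue=t(131,398),grey=t(188,403),green=t(245,409),pan=t(185,163),cap=t(496,343),yel1=t(432,543),yel2=t(575,508))
sc=dict(blue=s(132,226),grey=s(207,232),green=s(286,238),cap=s(596,75),yel1=s(546,178),yel2=s(739,165))
for k in sc: print(k,"tri",tri([(T,top[k]),(S,sc[k])]).round(4))
H=dict(red=.058,blue=.058,grey=.058,green=.058,pan=.076,cap=.149,yel1=.149,yel2=.149)
W={k:atz(T,top[k],H[k]) for k in H}
for k in H: print(k,"atz",W[k].round(4))
def bal(p):
    L=np.array([[-.122,y,.058] for y in(.066,.022,-.022,-.066)]+[[.06,0,.076]])
    c,sn=np.cos(p[2]),np.sin(p[2]);X=L.copy();X[:,0]=c*L[:,0]-sn*L[:,1]+p[0];X[:,1]=sn*L[:,0]+c*L[:,1]+p[1];return X
names=["red","blue","grey","green","pan"]
r=least_squares(lambda p:np.concatenate([(proj(T,bal(p))-[top[k] for k in names]).ravel(),(proj(S,bal(p)[1:4])-[sc[k] for k in names[1:4]]).ravel()]),[.6,-.05,0])
print(r.x,r.fun.round(1));print(dict(zip(names,bal(r.x).round(4).tolist())))
E
python3 m.py
```

```text
blue tri [ 0.4493 -0.0863  0.057 ]
grey tri [ 0.4461 -0.1295  0.0575]
green tri [ 0.4423 -0.1735  0.0584]
cap tri [ 0.4924 -0.343   0.1469]
yel1 tri [ 0.3513 -0.2971  0.1481]
yel2 tri [ 0.3772 -0.3981  0.149 ]
red atz [ 0.4532 -0.0432  0.058 ]
blue atz [ 0.4493 -0.0867  0.058 ]
grey atz [ 0.4462 -0.1302  0.058 ]
green atz [ 0.4423 -0.1736  0.058 ]
pan atz [ 0.6276 -0.1246  0.076 ]
cap atz [ 0.4924 -0.3423  0.149 ]
yel1 atz [ 0.3513 -0.2972  0.149 ]
yel2 atz [ 0.3772 -0.398   0.149 ]
[ 0.56893668 -0.11891841 -0.08907602] [-0.4 -0.  -0.2 -0.  -0.1  0.3  0.1  0.3 -0.1 -0.4  0.2 -0.3  0.5 -0.
  0.2  0.3]
{'red': [0.4533, -0.0423, 0.058], 'blue': [0.4494, -0.0862, 0.058], 'grey': [0.4455, -0.13, 0.058], 'green': [0.4415, -0.1738, 0.058], 'pan': [0.6287, -0.1243, 0.076]}
```

```bash
python3 - <<'E'
from h import *
from scipy.spatial.transform import Rotation as Ro
o=get_obs();q=o['orientation'];R=Ro.from_quat(np.r_[q[1:],q[0]])
w=camera_info("wrist")["world_to_cam"];c=-w[:3,:3].T@w[:3,3]
print("cam in tool",R.inv().apply(c-o['position']),"tool axes",R.as_matrix().round(3))
T=camera_info("top")
t=lambda x,y:((x+.5)/3.3333-.5+290,(y+.5)/3.3333-.5+110)
for p in[(605,200),(605,400),(450,75)]: print(atz(T,t(*p),0),atz(T,t(*p),.3))
print(atz(T,(258,242),.149))
E
```

```text
cam in tool [ 0.08302917  0.00140709 -0.16632477] tool axes [[-0.915  0.403 -0.001]
 [ 0.403  0.915 -0.001]
 [ 0.    -0.002 -1.   ]]
[ 0.61424801 -0.46816376  0.        ] [ 0.57655929 -0.37183019  0.3       ]
[ 0.45332813 -0.46728463  0.        ] [ 0.45328944 -0.37115675  0.3       ]
[ 0.71401084 -0.3427783   0.        ] [ 0.65298087 -0.27578086  0.3       ]
[0.41679401 0.08123499 0.149     ]
```

>>> {"api": "jog_arm", "payload": {"targets": "1.6 -4.5 0 0 0 -8.25 0;1.6 -4.5 0 0 0 -8.25 0;1.6 -4.5 0 0 0 -8.25 0;1.6 -4.5 0 0 0 -8.25 0;1.6 -4.5 0 0 0 -8.25 0;1.6 -4.5 0 0 0 -8.25 0;1.6 -4.5 0 0 0 -8.25 0;1.6 -4.5 0 0 0 -8.25 0"}}

```text
t: 0.9
position: [0.3698, 0.1873, 0.2184]
orientation: [0.0, 0.708, 0.707, 0.0]
force: [0.7, 0.7, 0.9]
opening: 0.0336
grip_force: 0.0
```

>>> {"api": "jog_arm", "payload": {"targets": "1.7 -4.6 0 0 0 0 0;1.7 -4.6 -1 0 0 0 0;1.7 -4.6 -2 0 0 0 0;1.7 -4.6 -2 0 0 0 0;1.55 -4.56 -2 0 0 0 0;0 0 -3 0 0 0 0;0 0 -3 0 0 0 0;0 0 0 0 0 0 0"}}

```text
t: 1.7
position: [0.4469, -0.0332, 0.087]
orientation: [-0.004, 0.706, 0.708, -0.002]
force: [-1.5, -0.2, 0.2]
opening: 0.0004
grip_force: 0.0
```

>>> {"api": "jog_arm", "payload": {"targets": "0 0 0 0 0 0 0;0 0 0 0 0 0 0"}}

```text
t: 1.9
position: [0.4519, -0.0333, 0.0935]
orientation: [0.001, 0.705, 0.709, 0.001]
force: [0.5, -0.4, 0.9]
opening: 0.0008
grip_force: 0.0
```

```bash
python3 - <<'E'
from h import *
cv2.imwrite("pics/w1.png",read_camera("wrist")[:,:,::-1])
w=camera_info("wrist");print(get_obs()['position'],proj(w,[[.4533,-.0423,.058],[.4494,-.0862,.058],[.6287,-.1243,.076]]))
E
```

```text
[ 0.45211922 -0.03327946  0.09376214] [[325.72004312 237.37127269]
 [320.50431959 287.97779   ]
 [550.92871179 344.33156816]]
```

View pics/w1.png

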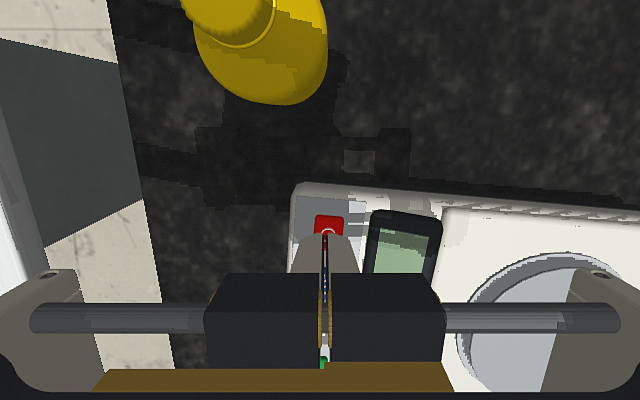

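The wrist picture shows the red key at about (329,235), which matches the prediction of (326,237). The closed fingertips sit just short of it, so I'll press.

>>> {"api": "jog_arm", "payload": {"targets": "0.1 -0.9 0 0 0 0 0;0 0 -1.5 0 0 0 0;0 0 -1.5 0 0 0 0;0 0 -0.3 0 0 0 0;0 0 -0.4 0 0 0 0;0 0 -0.4 0 0 0 0;0 0 0 0 0 0 0;0 0 0 0 0 0 0"}}

```text
t: 2.75
position: [0.4523, -0.0427, 0.053]
orientation: [0.0, 0.706, 0.709, 0.0]
force: [-10.1, 1.0, 18.5]
opening: 0.0003
grip_force: 9.3
```

>>> {"api": "jog_arm", "payload": {"targets": "0 0 3 0 0 0 0;0 0 4.5 0 0 0 2;0 0 4.5 0 0 0 7;0 -2 4 0 0 0 7;0.7 -4.7 0 0 0 0 7;0.7 -4.7 0 0 0 0 7;0.7 -4.7 0 0 0 0 7;0.7 -4.7 0 0 0 0 7"}}

```text
t: 3.55
position: [0.4802, -0.2526, 0.2118]
orientation: [0.001, 0.706, 0.709, 0.0]
force: [0.9, 0.7, 0.7]
opening: 0.052
grip_force: 0.0
```

>>> {"api": "jog_arm", "payload": {"targets": "0.7 -4.7 0 0 0 0 7;0.5 -4.5 0 0 0 0 7;0 0 0 0 0 0 7;0 0 0 0 0 0 7"}}

```text
t: 3.95
position: [0.4916, -0.3434, 0.2106]
orientation: [-0.0, 0.706, 0.708, 0.0]
force: [0.4, 0.2, 0.5]
opening: 0.0699
grip_force: 0.0
```

```bash
python3 - <<'E'
from h import *
cv2.imwrite("pics/w2.png",read_camera("wrist")[:,:,::-1])
w=camera_info("wrist");print(get_obs()['position'],get_obs()['opening'],proj(w,[[.4925,-.343,.149]]))
E
```

```text
[ 0.49176432 -0.34229268  0.21082006] 0.0700021708290664 [[325.19178197 214.9008648 ]]
```

View pics/w2.png

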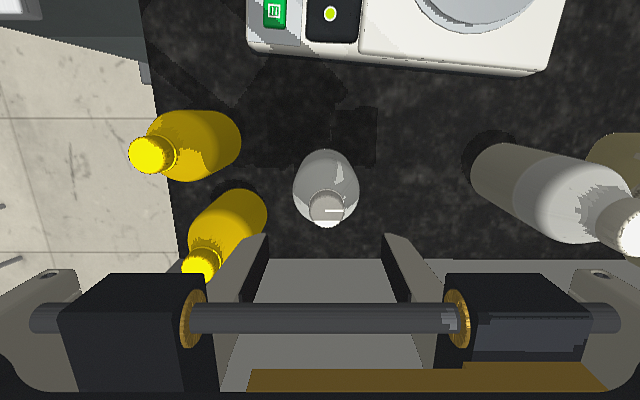

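The cap top is at about (327,212), against a prediction of (325,215), so it's centred between the fingers and the yellow bottles are clear. Next I descend and grip.

>>> {"api": "jog_arm", "payload": {"targets": "0 0 -3 0 0 0 7;0 0 -3 0 0 0 7;0 0 -1.5 0 0 0 7;0 0 -0.6 0 0 0 7;0 0 0 0 0 0 7;0 0 0 0 0 0 7"}}

```text
t: 4.6
position: [0.4926, -0.3427, 0.1314]
orientation: [0.001, 0.706, 0.709, 0.0]
force: [-0.3, -0.2, -0.7]
opening: 0.07
grip_force: 0.0
```

>>> {"api": "jog_arm", "payload": {"targets": "0 0 0 0 0 0 2;0 0 0 0 0 0 2;0 0 0 0 0 0 2;0 0 0 0 0 0 2;0 0 0 0 0 0 2;0 0 0 0 0 0 2"}}

```text
t: 5.2
position: [0.4916, -0.3423, 0.1296]
orientation: [-0.0, 0.706, 0.709, -0.0]
force: [0.5, 0.7, -0.7]
opening: 0.0299
grip_force: 27.0
```

>>> {"api": "jog_arm", "payload": {"targets": "0 0 1 0 0 0 2;0 0 2 0 0 0 2;0 0 2 0 0 0 2;0 0 2 0 0 0 2;0 0 2 0 0 0 2;0 0 2 0 0 0 2;0 0 1 0 0 0 2;0 0 0 0 0 0 2"}}

```text
t: 6.0
position: [0.4925, -0.343, 0.252]
orientation: [0.002, 0.706, 0.709, 0.0]
force: [-0.6, -0.0, -1.0]
opening: 0.0297
grip_force: 26.8
```

>>> {"api": "jog_arm", "payload": {"targets": "0.7 1.2 0 0 0 0 2;1.7 2.7 0 0 0 0 2;2.2 3.5 0 0 0 0 2;2.5 4 0 0 0 0 2;2.5 4 0 0 0 0 2;2.2 3.5 0 0 0 0 2;1.4 2.2 0 0 0 0 2;0.5 0.7 0 0 0 0 2"}}

```text
t: 6.8
position: [0.6292, -0.1202, 0.2475]
orientation: [-0.002, 0.704, 0.71, -0.0]
force: [-0.3, -0.7, -2.1]
opening: 0.0297
grip_force: 27.3
```

>>> {"api": "jog_arm", "payload": {"targets": "0 0 0 0 0 0 2;0 0 0 0 0 0 2;0 0 0 0 0 0 2"}}

```text
t: 7.1
position: [0.628, -0.1256, 0.2493]
orientation: [-0.0, 0.706, 0.708, -0.0]
force: [1.1, -0.0, -1.6]
opening: 0.0299
grip_force: 27.3
```

```bash
python3 - <<'E'
from h import *
o=get_obs();print(o['position'],o['opening'],o['grip_force'],o['force'])
a=np.vstack([read_camera("top")[90:260,250:480],read_camera("scene")[120:270,270:500]])
cv2.imwrite("pics/p1.png",cv2.resize(a[:,:,::-1],None,fx=1.8,fy=1.8,interpolation=cv2.INTER_CUBIC))
E
```

```text
[ 0.62804871 -0.12555426  0.24933335] 0.029860811727469294 27.295962544849317 [ 1.09707807 -0.04400024 -1.6435923 ]
```

View pics/p1.png

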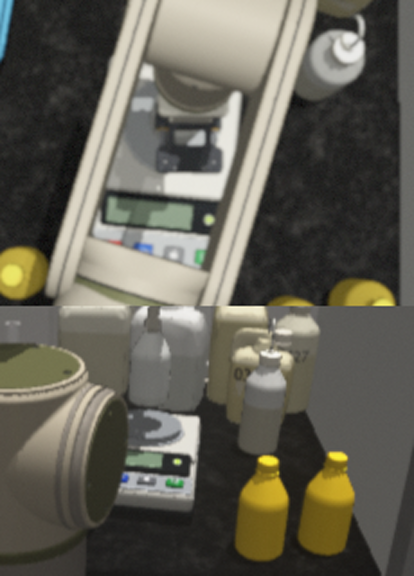

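The bottle hangs upright above the pan (scene part, at about (155,360)). I'll lower it, creeping at the end.

>>> {"api": "jog_arm", "payload": {"targets": "0 0 -1 0 0 0 2;0 0 -1 0 0 0 2;0 0 -1 0 0 0 2;0 0 -0.6 0 0 0 2;0 0 -0.2 0 0 0 2;0 0 0 0 0 0 2;0 0 0 0 0 0 2"}}

```text
t: 7.9
position: [0.629, -0.1244, 0.2122]
orientation: [0.0, 0.706, 0.709, 0.0]
force: [1.0, 0.1, -1.9]
opening: 0.0299
grip_force: 27.3
```

>>> {"api": "jog_arm", "payload": {"targets": "0 0 -0.1 0 0 0 2;0 0 -0.1 0 0 0 2;0 0 -0.1 0 0 0 2;0 0 -0.1 0 0 0 2;0 0 0 0 0 0 2;0 0 0 0 0 0 2"}}

```text
t: 8.5
position: [0.6287, -0.1244, 0.2076]
orientation: [-0.0, 0.706, 0.709, -0.0]
force: [0.7, -0.5, -1.9]
opening: 0.0302
grip_force: 27.3
```

>>> {"api": "jog_arm", "payload": {"targets": "0 0 -0.05 0 0 0 2;0 0 -0.05 0 0 0 2;0 0 0 0 0 0 2;0 0 0 0 0 0 2"}}

```text
t: 8.9
position: [0.6287, -0.1244, 0.2067]
orientation: [-0.0, 0.706, 0.709, -0.0]
force: [-0.3, 0.7, -1.5]
opening: 0.0299
grip_force: 27.3
```

>>> {"api": "jog_arm", "payload": {"targets": "0 0 -0.05 0 0 0 2;0 0 -0.05 0 0 0 2;0 0 0 0 0 0 2;0 0 0 0 0 0 2"}}

```text
t: 9.3
position: [0.6289, -0.1244, 0.206]
orientation: [0.0, 0.706, 0.709, 0.0]
force: [0.1, 0.8, 1.0]
opening: 0.0297
grip_force: 27.5
```

The force rose by about 2.5 N, so the bottle is on the pan. Releasing.

>>> {"api": "jog_arm", "payload": {"targets": "0 0 0 0 0 0 4;0 0 0 0 0 0 6;0 0 0 0 0 0 7;0 0 0 0 0 0 7;0 0 0 0 0 0 7"}}

```text
t: 9.8
position: [0.6287, -0.1244, 0.2057]
orientation: [-0.0, 0.706, 0.709, -0.0]
force: [-0.2, 0.2, -0.2]
opening: 0.0653
grip_force: 0.0
```

>>> {"api": "jog_arm", "payload": {"targets": "0 0 2 0 0 0 7;0 0 3 0 0 0 7;0 0 3 0 0 0 7;0 0 3 0 0 0 7;-4 0 0 0 0 0 7;-4.5 -0.8 0 0 0 0 4;-4.5 -2 0 0 0 0 2;-4.5 -2 0 0 0 0 0"}}

```text
t: 10.6
position: [0.4522, -0.1724, 0.3157]
orientation: [0.0, 0.705, 0.709, -0.0]
force: [-0.3, -1.4, 0.7]
opening: 0.0507
grip_force: 0.0
```

>>> {"api": "jog_arm", "payload": {"targets": "-1 -0.1 0 0 0 0 0;0 0 0 0 0 0 0;0 0 0 0 0 0 0;0 0 0 0 0 0 0"}}

```text
t: 11.0
position: [0.4448, -0.1729, 0.3156]
orientation: [-0.0, 0.705, 0.709, 0.0]
force: [0.8, 0.4, 0.0]
opening: 0.0182
grip_force: 0.0
```

```bash
python3 - <<'E'
from h import *
o=get_obs();print(o['position'],o['opening'])
for n in("wrist","top","scene"): print(n,proj(camera_info(n),[[.6287,-.1243,.225],[.6287,-.1243,.076],[.4415,-.1738,.058]]).round(1).tolist())
a=np.vstack([read_camera("wrist")[:,:],np.hstack([read_camera("top")[90:250,260:440],np.zeros((160,10,3),np.uint8),read_camera("scene")[110:270,270:500],np.zeros((160,220,3),np.uint8)])])
cv2.imwrite("pics/p2.png",a[:,:,::-1])
E
```

```text
[ 0.44475717 -0.17294012  0.31561809] 0.018218231662108807
wrist [[535.3, 151.2], [460.0, 135.7], [322.1, 168.4]]
top [[348.9, 148.5], [345.0, 158.1], [363.2, 232.7]]
scene [[353.4, 140.2], [350.9, 184.7], [367.0, 217.5]]
```

View pics/p2.png

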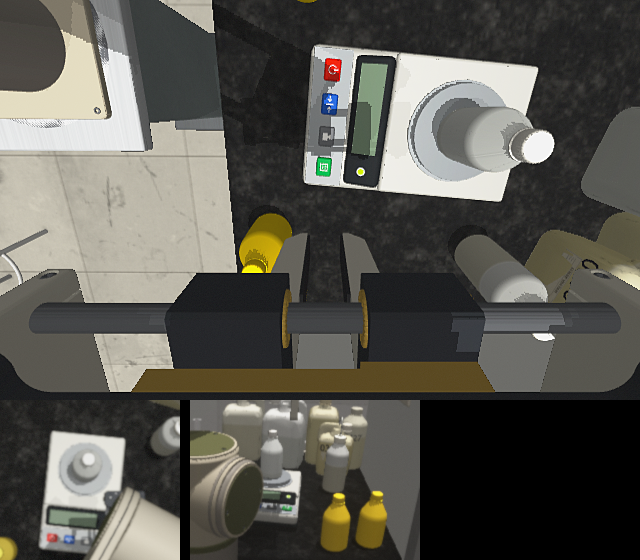

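The bottle stands upright in the middle of the pan, with its cap at (538,146) against a prediction of (535,151). The green key is at (324,167), as predicted. Next is the log key.

>>> {"api": "jog_arm", "payload": {"targets": "-0.3 -0.1 -4 0 0 0 0;0 0 -4.5 0 0 0 0;0 0 -4.5 0 0 0 0;0 0 -4.5 0 0 0 0;0 0 -4 0 0 0 0;0 0 -2.5 0 0 0 0;0 0 0 0 0 0 0;0 0 0 0 0 0 0"}}

```text
t: 11.95
position: [0.4409, -0.1741, 0.076]
orientation: [-0.0, 0.705, 0.709, -0.0]
force: [0.3, 0.5, 0.5]
opening: 0.0008
grip_force: 0.0
```

>>> {"api": "jog_arm", "payload": {"targets": "0 0 -1.2 0 0 0 0;0 0 -0.4 0 0 0 0;0 0 -0.4 0 0 0 0;0 0 -0.35 0 0 0 0;0 0 0 0 0 0 0;0 0 0 0 0 0 0"}}

```text
t: 12.55
position: [0.4414, -0.1747, 0.0532]
orientation: [0.001, 0.706, 0.709, 0.0]
force: [-1.3, 0.6, 5.6]
opening: 0.0005
grip_force: 3.3
```

>>> {"api": "jog_arm", "payload": {"targets": "0 0 3 0 0 0 0;0 0 2 0 0 0 0;0.2 2.2 0 0 0 0 0;0.3 3.3 0 0 0 0 0;0.3 3.3 0 0 0 0 0;0 0 0 0 0 0 0;0 0 0 0 0 0 0"}}

```text
t: 13.25
position: [0.4489, -0.0862, 0.1023]
orientation: [0.0, 0.705, 0.709, -0.0]
force: [-0.3, -0.4, -0.3]
opening: 0.0003
grip_force: 0.0
```

>>> {"api": "jog_arm", "payload": {"targets": "0 0 -2 0 0 0 0;0 0 -1.8 0 0 0 0;0 0 -0.4 0 0 0 0;0 0 -0.4 0 0 0 0;0 0 -0.4 0 0 0 0;0 0 0 0 0 0 0;0 0 0 0 0 0 0"}}

```text
t: 13.95
position: [0.4493, -0.0871, 0.0532]
orientation: [0.001, 0.706, 0.708, 0.0]
force: [-3.5, -0.7, 6.4]
opening: 0.0004
grip_force: 2.8
```

>>> {"api": "jog_arm", "payload": {"targets": "0 0 3 0 0 0 0;0 0 4.5 0 0 0 0;0 0 4.5 0 0 0 0;0 0 4.5 0 0 0 0;0 0 4 0 0 0 0;0 0 0 0 0 0 0;0 0 0 0 0 0 0;0 0 0 0 0 0 0"}}

```text
t: 14.75
position: [0.4483, -0.0863, 0.256]
orientation: [-0.001, 0.706, 0.709, -0.0]
force: [-0.1, 0.3, -0.1]
opening: 0.0005
grip_force: 0.0
```

```bash
python3 - <<'E'
from h import *
o=get_obs();print(o['position'],o['force'])
cv2.imwrite("pics/end.png",read_camera("wrist")[:,:,::-1])
print(proj(camera_info("wrist"),[[.6287,-.1243,.225]]))
E
```

```text
[ 0.44830978 -0.0863043   0.25601974] [-0.07931064  0.32131266 -0.12785826]
[[561.26604683 276.20704312]]
```

View pics/end.png

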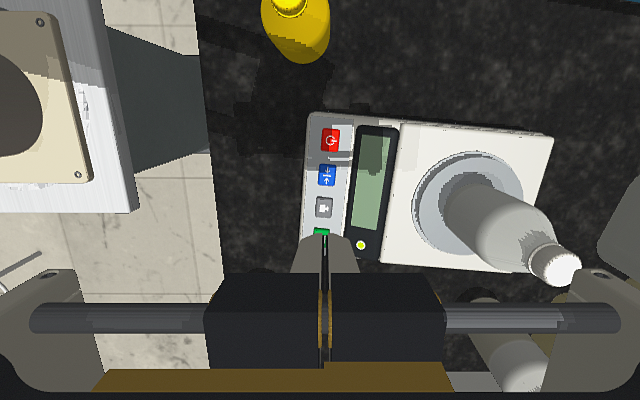

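The keys are up, and the bottle stands upright on the pan with its cap at about (565,267), within a few mm of the expected place. Handing in.

```bash
python3 -c "
from rig import *
print(sign_off())"
```

```text
the job is handed in; nothing more can be done
None
```

The job is handed in, though no verdict came back: red power key pressed with the pan empty, bottle stood upright within a few mm of the pan's centre and let go, then green log key and blue tare key pressed fully; grey key and other bottles left alone.

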